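# Give a bonded eyepiece four clicks more in the UV curing box

### The job

The last bond came out soft, so this eyepiece is to get a longer exposure in the white UV curing box: with a fingertip push the drawer fully shut with the eyepiece still standing in it, and turn the black exposure dial clockwise (seen from above) exactly four clicks from where it stands now, never running on to a fifth. Then press the green start button right down and let it come back up. Only push and touch: do not pinch the dial or lift anything, and leave the bottle, the orange prism and the lens cap where they are.

Things in the scene. Friction and masses are not known exactly. Their poses are not given: they have to be found in the camera images.
- uv_box: White steel UV curing box, standing fast on the bench: 150 (x) x 210 (y) x 92 mm high, a drawer in its front; on its flat top a black dial (left half), a green button (right) and an amber window (front right, flush). Origin: centre of its underside. Its x axis points from its front (drawer side) to its back, y to its left, z up.
- drawer (a joint): Drawer travel in m along the box's x axis: 0 = fully shut, 0.055 = fully out; at the start it is out 40 to 48 mm. Stiff slide, about 1.5 N plus 8 N per m/s to push; it stays where it is left. It counts as fully shut within 3 mm.
- drawer_front (a point): Centre of the drawer's flat outer face (136 mm wide, from 9 to 67 mm above the bench; the point at 38). Push it along the box's +x; shut, it stands 87 mm in front of the box's centre. Behind the 12 mm front panel is an open tray with a grey mat 18 mm above the bench, where the eyepiece stands.
- dial (a joint): Dial angle in rad, growing clockwise seen from above. Ten click positions 0.524 apart, from 0 to 4.712 (stops just beyond); it starts in one of the first four. The pointer's direction, counter-clockwise from the box's x axis, is 2.356 - value. A sprung roller holds each position: 3 to 4 N at the pointer's end to leave it; half-way it gives and jumps into the next. Let go, it stays.
- dial_center (a point): On the dial's upright axis, 110 mm above the bench (18 above the box's top). The dial is a round skirt 59 mm across, 6.5 high, with an upright bar across it: 13 mm thick, flat flanks, from 23 mm behind the axis to 29 mm in front (pointer end, white line), upper edge 30 mm above the box's top. Nothing else stands on the top within 50 mm of the axis.
- pointer_tip (a point): Point on the pointer end of the dial's bar, 28 mm from the axis, at the same height as dial_center. To turn the dial clockwise push the flank on the counter-clockwise side of this end; pressing on both flanks at once counts as pinching.
- start (a joint): Travel of the green start button in m: 0 = up, 0.006 = right down, at about 5 N (1.5 N to begin); it springs back. It counts as pressed beyond 4.5 mm.
- start_top (a point): Centre of the top of the green button (24 mm across, 114 mm above the bench when up, 10 mm proud of its black housing of 40 mm); press straight down.
- eyepiece_center (a point): Centre of the black eyepiece, 34 mm in diameter and 42 mm high, standing loose and upright on the drawer's mat, about 95 mm in front of the box's centre at the start; its z axis points up. It rides in with the drawer.
- alcohol_center (a point): Bystander: centre of a white and blue bottle, 64 mm in diameter, 141 mm high, standing to the right of the box.
- prism_center (a point): Bystander: centre of an orange round prism target, 72 mm high, standing to the left of the box.
- lens_cap_center (a point): Bystander: centre of a black lens cap, 56 mm in diameter, 13 mm high, lying in front of the box to the right.
Mind the look-alikes: they are no part of the job. What is shaped like the part that bears eyepiece_center but blue or brown is not meant.

How it is judged:
By the outcome, as a careful person would: the job done as asked, in the order asked, and still so for the second after the job is handed in, with the robot touching nothing.
It also fails if it takes over 59 s, if anything falls off the work surface, if the arm or the gripper's body presses on something with over 40 N, if the wrist force passes 120 N, or if a joint passes its speed limit or range.

### The arm

A 6-joint arm with a two-finger parallel gripper is mounted at the origin on a cart in front of the work surface, level with it; the furniture and walls round the work are solid. World frame = base frame: x ahead of the robot, y to its left, z up, the work surface at z = 0. Lengths are in m, angles in rad, forces in N, time in s.
With the tool pointing down it reaches from about 0.275 to 1 m from the base axis. Payload 8.4 kg.
Tool frame: the origin (TCP) lies on the centre line of the jaws, within the pads' length; the fingertips stand 17 mm ahead of it and the grasp point (between the pads) lies 2 mm behind it (env.tcp_to_tips is the distance from the TCP to the fingertips, in m); z points along the fingers, y is the line along which they close (so a half turn about z gives the same grasp; the last joint's range is limited). The gripper opens to 85 mm and grips with 20 to 120 N. Pads are 22 mm wide; open, the fingers measure 114 mm over their backs; the gripper's body (76 mm by 85 mm) begins 54 mm behind the grasp point. The pads swing forward as they close: fully open they stand 13 mm farther back than shut.
Start: joints at [1.253, 0.353, 1.633, -0, 1.155, -0.002], TCP at [0.194, 0.594, 0.248] pointing down, gripper open.
Joint ranges: [-2.63, 2.63], [-0.92, 2.1], [0.06, 2.66], [-1.3, 4.44], [0, 2.69], [-3.02, 3.02]. Speed limits (rad/s): [2.22, 2.22, 2.79, 3.14, 3.14, 3.14].

### API

Orientations are given as a rotation vector (axis times angle).
In Python, from bench import env gives the robot as it stands. The module is installed in compiled form; this text tells all that it offers.
- The arm moves only by the tool jog_arm, never from a script. Its argument "commands" is a list of rows, each a list of 7 numbers: the turn, a rotation vector about the world's x, y, z in units of 6 degrees (1.0 is 6 degrees), then the shift along the world's x, y, z in units of 25 mm (1.0 is 25 mm), then the opening, from -1 (shut) to 1 (fully open). In form: [[rx, ry, rz, dx, dy, dz, grip], ...]. A call has 1 to 5 rows; each row shifts and turns the commanded pose from where the row before left it; what a row does not reach is not made up. A row lasts 1/12 s, in which the tool goes at most 41.7 mm and 7.16 degrees, less where a joint would pass 70% of its speed; a pose out of reach is approached as far as the arm can. A call is refused whole if a number of a shift passes 1 or a number of a turn 1, either way. A call with a gripper value outside its range is refused whole. The fingers move at their own pace and stop on an object; "squeeze" is the grip in N (left out, the last holds). Time passes only in rows, so rows that do not move let the fingers close. It gives the time, the measured TCP pose, the force, the opening and the grip force at its end, in the units of the state.
- env.sense(): the state, without advancing time (a new reading comes with each control period).
- env.read_camera(name): name is "scene" or "top"; returns a dict with "img" (480x640x3 uint8, red, green, blue), "fx", "fy", "cx", "cy" (pixels), "position" and "rotation" of the camera in the world. Camera axes: x right, y down, z forward; pixel columns grow to the right and rows downward; lengths in m; the calibration is good to about 2 mm. A picture is of the moment at which its call begins. There is no depth.
- env.close_job(): hands the job in; it is judged then, once.
The state is a dict: "time": time; "joint_positions": joint angles; "dq": joint speeds; "effort": joint torques, N m; "tool_pos": TCP position; "tcp_rot": TCP orientation; "force": force on the tool from outside, world axes, zero at the start; "moment": the same for the moment, N m; "grip_width": opening from 0.0 (shut) to 1.0 (fully open); "gripper_force": force on a finger pad.
Only numpy, scipy, OpenCV 4.12 (cv2) and the standard library are available. Lean on these libraries where they do the work, as an engineer would, in place of code of your own. Each camera call takes 0.05 s, during which the arm holds its last target. There are 200 camera calls.

## Working session

There is one attempt and no reset: what is moved stays moved. The work goes in short steps, Python scripts to look and compute and a tool call to move; the robot and the scene stay as the last step left them, time stands still between calls to the robot, and variables do not carry over. Pictures are saved under pics/ and viewed, at most 10 in all, crops included, and the job is handed in when it is done.

Besides the shell and the picture viewer there is one more tool, called as a command line: name --pt "numbers of a row" for each row, then --argument value for the rest. jog_arm: Moves the arm, as the interface text tells. Its arguments: {"type":"object","properties":{"commands":{"type":"array","items":{"type":"array","items":{"type":"number"}}},"squeeze":{"type":"number"}},"required":["commands"]}

```bash
mkdir -p pics; cat > h.py <<'E'
import numpy as np, cv2
from bench import env
def save(c,n): cv2.imwrite('pics/'+n,cv2.cvtColor(c['img'],cv2.COLOR_RGB2BGR))
def ray(c,u,v,z):
    R=np.array(c['rotation']); p=np.array(c['position'])
    if R.ndim==1: R=cv2.Rodrigues(R)[0]
    d=R@np.array([(u-c['cx'])/c['fx'],(v-c['cy'])/c['fy'],1]); return p+d*(z-p[2])/d[2]
def proj(c,P):
    R=np.array(c['rotation']); p=np.array(c['position'])
    if R.ndim==1: R=cv2.Rodrigues(R)[0]
    q=R.T@(np.array(P)-p); return c['fx']*q[0]/q[2]+c['cx'],c['fy']*q[1]/q[2]+c['cy']
E
python3 - <<'E'
from h import *
for n in('scene','top'):
    c=env.read_camera(n); save(c,n+'0.png'); print(n,c['fx'],c['position'],np.round(c['rotation'],3).tolist())
print(env.sense())
E
```

```text
scene 585.5831301776379 [-0.07545967 -0.52941311  0.77814092] [-2.064, 1.183, -0.486]
top 553.1488718553342 [ 0.32081328 -0.1624947   0.91771566] [-2.206, 2.006, -0.206]
{'time': 0.1, 'joint_positions': array([ 1.25260224e+00,  3.53568192e-01,  1.63408367e+00,  8.68958893e-06,
        1.15522513e+00, -2.36458796e-03]), 'dq': array([-0.00079642, -0.00174506, -0.00281414, -0.00019251, -0.00046564,
        0.00058057]), 'effort': array([-6.98411768e-04, -6.06355262e+01, -3.42817318e+01, -3.76229241e-05,
        3.99071228e-03,  1.77202014e-05]), 'tool_pos': array([0.19397082, 0.59368827, 0.2476332 ]), 'tcp_rot': array([-4.94016376e-01, -3.10229127e+00,  1.98944729e-03]), 'force': array([-0.32684473,  0.47833088,  0.25027112]), 'moment': array([-0.04175679,  0.01210759, -0.00094981]), 'gripper_force': 0.0, 'grip_width': 1.001605870023335}
```

View pics/scene0.png

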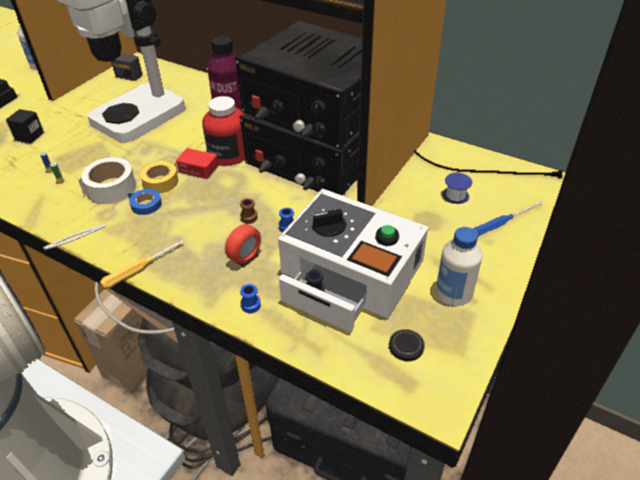

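View pics/top0.png

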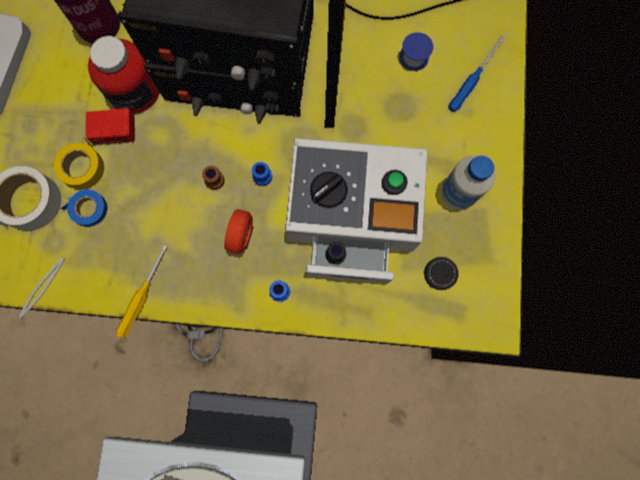

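The scene view shows the white box at about (350,255), with its drawer open, the dial at (328,220) and the button at (387,234). The top view has the dial at (328,189), the button at (395,181) and the drawer front at (350,273).

There are five eyepiece-like shapes:
- **Blue:** top (261,173), top (279,290)
- **Brown:** top (212,176)
- **Black, in the drawer:** top (336,252). This is the one meant, because it is black and stands in the tray.

I'll confirm it in an enlarged crop.

```bash
python3 - <<'E'
from h import *
c=env.read_camera('top'); im=cv2.cvtColor(c['img'],cv2.COLOR_RGB2BGR)
cv2.imwrite('pics/crop1.png',cv2.resize(im[130:290,275:445],None,fx=3.5,fy=3.5,interpolation=cv2.INTER_CUBIC))
hsv=cv2.cvtColor(im,cv2.COLOR_BGR2HSV)
g=cv2.inRange(hsv,(50,100,40),(80,255,255)); n,l,s,ce=cv2.connectedComponentsWithStats(g)
for i in range(1,n):
    if s[i,4]>80: print('green',ce[i],s[i,4],ray(c,*ce[i],.114))
w=cv2.inRange(hsv,(0,0,120),(180,50,255))
for (u,v) in [(293,142),(427,150),(422,242),(288,233)]: print(u,v,ray(c,u,v,.092))
E
```

```text
green [395.35321101 179.38073394] 218 [ 0.58002428 -0.25872666  0.114     ]
293 142 [ 0.63326276 -0.09652633  0.092     ]
427 150 [ 0.63990826 -0.30777741  0.092     ]
422 242 [ 0.49198284 -0.30811899  0.092     ]
288 233 [ 0.48664214 -0.10402549  0.092     ]
```

View pics/crop1.png

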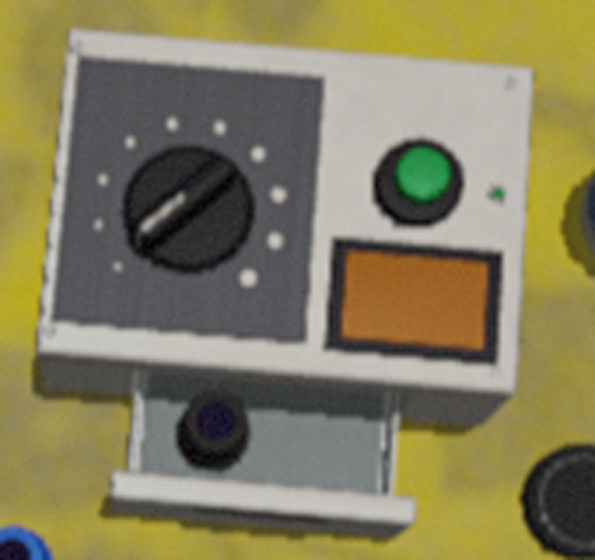

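The crop confirms the black eyepiece stands in the tray at crop (213,430), which is top pixel (336,253). The dial pointer (white line) points front-left at crop (140,232). I'll compute the box frame and the dial angle next.

```bash
cat >> h.py <<'E'
def fit(P,L):  # planar rigid fit world<-box
    P=np.array(P)[:,:2];L=np.array(L);a=P-P.mean(0);b=L-L.mean(0)
    th=np.arctan2((b[:,0]*a[:,1]-b[:,1]*a[:,0]).sum(),(a*b).sum())
    R=np.array([[np.cos(th),-np.sin(th)],[np.sin(th),np.cos(th)]]);t=P.mean(0)-R@L.mean(0)
    return th,R,t,P-(L@R.T+t)
E
python3 - <<'E'
from h import *
c=env.read_camera('top')
u=lambda x,y,z: ray(c,275+x/3.5,130+y/3.5,z)
P=[u(72,30,.092),u(531,70,.092),u(515,390,.092),u(38,351,.092)]
th,R,t,r=fit(P,[[.075,.105],[.075,-.105],[-.075,-.105],[-.075,.105]])
print('th',np.degrees(th),'t',t,'res mm',(r*1000).round(1).tolist())
box=lambda p:(R.T@(np.array(p)[:2]-t)).round(4)
for n,p in dict(skirt=u(188,208,.0985),tip=u(140,234,.122),lineend=u(185,197,.122),tail=u(235,165,.122),button=u(423,172,.114),dfrontL=u(112,474,.067),dfrontR=u(414,500,.067),dR2=u(412,522,.067),eye=u(213,420,.06)).items(): print(n,p.round(4),box(p))
a=box(u(140,234,.122))-box(u(185,197,.122)); print('ptr ang',np.arctan2(a[1],a[0]),'clicks',(2.356-np.arctan2(a[1],a[0]))/.5236)
# white edge contour refinement: scene view
s=env.read_camera('scene'); im=cv2.cvtColor(s['img'],cv2.COLOR_RGB2BGR)
cv2.imwrite('pics/crop2.png',cv2.resize(im[180:335,265:440],None,fx=3.5,fy=3.5,interpolation=cv2.INTER_CUBIC))
W=lambda x,y,z:np.r_[R@np.array([x,y])+t,z]
for q in [(.075,.105),(.075,-.105),(-.075,-.105),(-.075,.105)]:
    p=proj(s,W(*q,.092)); print(q,(np.array(p)-[265,180])*3.5)
E
```

```text
th 0.3470375214958572 t [ 0.56565936 -0.20398166] res mm [[-0.7, -1.5], [-1.4, 1.2], [1.6, 1.1], [0.5, -0.9]]
skirt [ 0.5593 -0.1596  0.0985] [-0.0061  0.0444]
tip [ 0.5391 -0.1404  0.122 ] [-0.0262  0.0637]
lineend [ 0.5572 -0.158   0.122 ] [-0.0082  0.046 ]
tail [ 0.5734 -0.1781  0.122 ] [0.0079 0.0259]
button [ 0.5805 -0.2595  0.114 ] [ 0.0145 -0.0556]
dfrontL [ 0.4434 -0.137   0.067 ] [-0.1219  0.0677]
dfrontR [ 0.4444 -0.271   0.067 ] [-0.1216 -0.0663]
dR2 [ 0.4346 -0.2708  0.067 ] [-0.1315 -0.066 ]
eye [ 0.473  -0.1796  0.06  ] [-0.0925  0.025 ]
ptr ang 2.3645976537399918 clicks -0.016420270702811088
(0.075, 0.105) [197.15268338  30.68163675]
(0.075, -0.105) [570.26935398 163.98462274]
(-0.075, -0.105) [438.4241867  366.59558281]
(-0.075, 0.105) [ 40.81771402 204.23454297]
```

View pics/crop2.png

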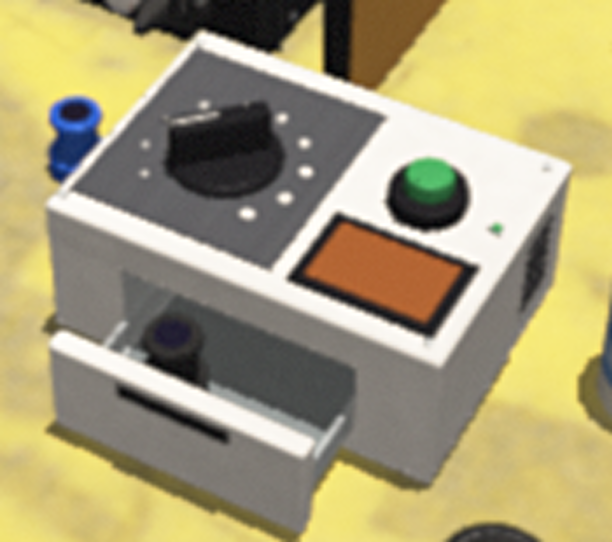

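The scene crop agrees with the fitted box corners to about 2 px. The dial stands at click 0 (pointer at 135°), and the drawer is about 44 mm out, which is plausible. I'll shut the fingers and fly to a point in front of the drawer.

jog_arm --pt "0 0 1 0.25 -1 0 -1" --pt "0 0 1 0.25 -1 0 -1" --pt "0 0 1 0.25 -1 0 -1" --pt "0 0 0 0.25 -1 0 -1" --pt "0 0 0 0.25 -1 0 -1" --squeeze 20

```text
time: 0.67
tool_pos: [0.2254, 0.4678, 0.2481]
tcp_rot: [-0.001, -3.142, 0.0]
force: [-0.0, 1.1, 0.4]
grip_width: 0.296
gripper_force: 0.0
```

jog_arm --pt "0 0 0 0.25 -1 0 -1" --pt "0 0 0 0.25 -1 0 -1" --pt "0 0 0 0.25 -1 0 -1" --pt "0 0 0 0.25 -1 0 -1" --pt "0 0 0 0.25 -1 0 -1"

```text
time: 1.08
tool_pos: [0.2567, 0.3429, 0.2483]
tcp_rot: [0.002, 3.141, 0.0]
force: [0.2, 0.8, 0.2]
grip_width: -0.003
gripper_force: 0.0
```

jog_arm --pt "0 0 0 0.25 -1 0 -1" --pt "0 0 0 0.25 -1 0 -1" --pt "0 0 0 0.25 -1 0 -1" --pt "0 0 0 0.25 -1 0 -1" --pt "0 0 0 0.25 -1 0 -1"

```text
time: 1.5
tool_pos: [0.2879, 0.2179, 0.2484]
tcp_rot: [0.002, 3.141, 0.0]
force: [1.0, -1.2, -0.3]
grip_width: -0.0
gripper_force: 0.0
```

jog_arm --pt "0 0 0 0.25 -1 0 -1" --pt "0 0 0 0.25 -1 0 -1" --pt "0 0 0 0.25 -1 0 -1" --pt "0 0 0 0.25 -1 0 -1" --pt "0 0 0 0.25 -1 0 -1"

```text
time: 1.92
tool_pos: [0.3191, 0.0929, 0.2485]
tcp_rot: [0.002, 3.141, 0.0]
force: [0.4, 1.2, 0.3]
grip_width: -0.003
gripper_force: 0.0
```

jog_arm --pt "0 0 0 0.25 -1 0 -1" --pt "0 0 0 0.25 -1 0 -1" --pt "0 0 0 0.25 -1 0 -1" --pt "0 0 0 0.25 -1 0 -1" --pt "0 0 0 0.25 -1 0 -1"

```text
time: 2.33
tool_pos: [0.3504, -0.0323, 0.2484]
tcp_rot: [0.003, 3.141, -0.0]
force: [-0.1, 0.3, 0.5]
grip_width: -0.001
gripper_force: 0.0
```

jog_arm --pt "0 0 0 0.25 -1 0 -1" --pt "0 0 0 0.25 -1 0 -1" --pt "0 0 0 0.25 -1 0 -1" --pt "0 0 0 0.25 -1 0 -1" --pt "0 0 0 0.25 -1 0 -1"

```text
time: 2.75
tool_pos: [0.3817, -0.1573, 0.2484]
tcp_rot: [0.003, 3.141, -0.0]
force: [0.5, 0.0, -0.0]
grip_width: -0.004
gripper_force: 0.0
```

jog_arm --pt "0 0 0 0.2 -0.95 0 -1" --pt "0 0 0 0.1 -0.9 -0.5 -1" --pt "0 0 0 0 0 -1 -1" --pt "0 0 0 0 0 -1 -1" --pt "0 0 0 0 0 -1 -1"

```text
time: 3.17
tool_pos: [0.3891, -0.2027, 0.16]
tcp_rot: [0.004, 3.141, -0.001]
force: [-0.4, -0.4, -0.4]
grip_width: -0.001
gripper_force: 0.0
```

jog_arm --pt "0 0 0 0 0 -1 -1" --pt "0 0 0 0 0 -1 -1" --pt "0 0 0 0 0 -1 -1" --pt "0 0 0 0 0 -0.8 -1" --pt "0 0 0 0 0 0 -1"

```text
time: 3.58
tool_pos: [0.3871, -0.2011, 0.0629]
tcp_rot: [-0.003, -3.137, -0.004]
force: [-1.7, 0.5, -0.0]
grip_width: -0.002
gripper_force: 0.0
```

```bash
python3 - <<'E'
from h import *
c=env.read_camera('top'); s=env.read_camera('scene')
a=cv2.resize(c['img'][130:330,275:455],None,fx=2.2,fy=2.2); b=cv2.resize(s['img'][150:350,240:440],None,fx=2,fy=2)
h=max(a.shape[0],b.shape[0]); o=np.zeros((h,a.shape[1]+b.shape[1],3),np.uint8); o[:a.shape[0],:a.shape[1]]=a; o[:b.shape[0],a.shape[1]:]=b
save({'img':o},'p3.png'); print(env.sense()['tool_pos'],env.tcp_to_tips)
E
```

```text
[ 0.38879399 -0.20199356  0.06568093] 0.017
```

View pics/p3.png

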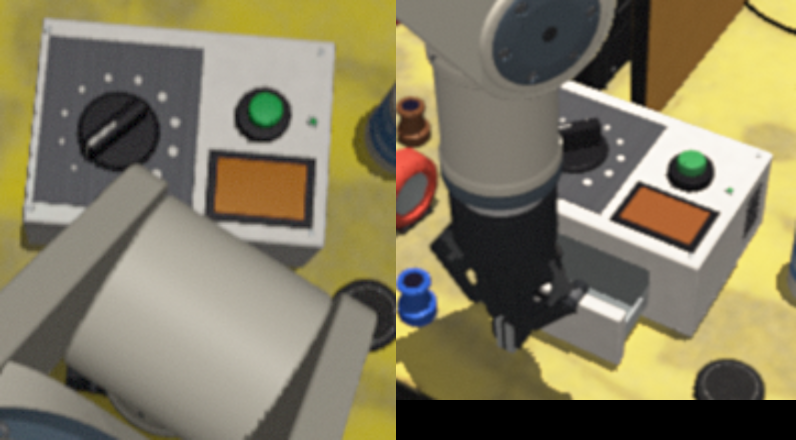

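The left half (top view) shows the arm in front of the box. The right half (scene view) shows the shut fingertips at (510,335), just in front of the drawer face. I'll push gently along +x.

jog_arm --pt "0 0 0 0.5 -0.05 0 -1" --pt "0 0 0 0.4 0 0 -1" --pt "0 0 0 0.15 0 0 -1" --pt "0 0 0 0.1 0 0 -1" --pt "0 0 0 0.1 0 0 -1"

```text
time: 4.1
tool_pos: [0.4212, -0.2035, 0.0664]
tcp_rot: [0.002, 3.141, -0.001]
force: [-0.7, 0.5, -0.7]
grip_width: -0.0
gripper_force: 0.0
```

jog_arm --pt "0 0 0 0.15 0 0 -1" --pt "0 0 0 0.15 0 0 -1" --pt "0 0 0 0.15 0 0 -1" --pt "0 0 0 0.15 0 0 -1" --pt "0 0 0 0.15 0 0 -1"

```text
time: 4.52
tool_pos: [0.4391, -0.2032, 0.0657]
tcp_rot: [-0.003, -3.141, -0.001]
force: [-0.8, 1.0, 0.4]
grip_width: -0.001
gripper_force: 0.9
```

jog_arm --pt "0 0 0 0.15 0 0 -1" --pt "0 0 0 0.15 0 0 -1" --pt "0 0 0 0.15 0 0 -1" --pt "0 0 0 0.15 0 0 -1" --pt "0 0 0 0.15 0 0 -1"

```text
time: 4.93
tool_pos: [0.4581, -0.2033, 0.0657]
tcp_rot: [-0.003, -3.141, -0.0]
force: [-2.2, 1.4, -0.1]
grip_width: 0.001
gripper_force: 0.9
```

Contact force is about 2 N, as expected for the slide. I'll go on slowly until the stop.

jog_arm --pt "0 0 0 0.12 0 0 -1" --pt "0 0 0 0.1 0 0 -1" --pt "0 0 0 0.08 0 0 -1" --pt "0 0 0 0.06 0 0 -1"

```text
time: 5.27
tool_pos: [0.4671, -0.2034, 0.0657]
tcp_rot: [-0.002, -3.142, 0.0]
force: [-1.2, 0.5, -0.3]
grip_width: -0.003
gripper_force: 0.8
```

jog_arm --pt "0 0 0 0.04 0 0 -1" --pt "0 0 0 0 0 0 -1"

```text
time: 5.43
tool_pos: [0.4682, -0.2035, 0.0658]
tcp_rot: [0.003, 3.141, -0.0]
force: [-0.6, 1.3, -0.2]
grip_width: -0.001
gripper_force: 0.3
```

jog_arm --pt "0 0 0 0.06 0 0 -1" --pt "0 0 0 0.04 0 0 -1"

```text
time: 5.6
tool_pos: [0.4686, -0.2034, 0.0657]
tcp_rot: [-0.002, -3.138, -0.001]
force: [-13.4, -2.5, 10.2]
grip_width: 0.001
gripper_force: 6.3
```

jog_arm --pt "0 0 0 0.04 0 0 -1" --pt "0 0 0 0.04 0 0 -1"

```text
time: 5.77
tool_pos: [0.4687, -0.2033, 0.0656]
tcp_rot: [-0.001, -3.134, -0.001]
force: [-20.6, -5.5, 17.2]
grip_width: 0.0
gripper_force: 10.3
```

jog_arm --pt "0 0 0 0.04 0 0 -1" --pt "0 0 0 0.02 0 0 -1"

```text
time: 5.93
tool_pos: [0.4687, -0.2031, 0.0655]
tcp_rot: [-0.001, -3.132, -0.002]
force: [-24.8, -6.3, 19.7]
grip_width: 0.0
gripper_force: 12.1
```

The drawer hit its stop at TCP x = 0.4687 (predicted 0.468), and force rose to about 25 N. I'll back off, rise, turn the tool 45° and go above the standoff next to the pointer.

jog_arm --pt "0 0 0 -0.3 0 0 -1" --pt "0 0 0 -0.7 0 0 -1" --pt "0 0 0 -0.2 0 1 -1" --pt "0 0 0.5 0 0 1 -1" --pt "0 0 1 0 0 1 -1"

```text
time: 6.35
tool_pos: [0.4436, -0.2035, 0.1417]
tcp_rot: [-0.246, 3.132, -0.0]
force: [0.7, -0.7, -0.5]
grip_width: 0.002
gripper_force: 0.0
```

jog_arm --pt "0 0 1 0 0 1 -1" --pt "0 0 1 0 0 1 -1" --pt "0 0 1 0.5 0.3 0 -1" --pt "0 0 1 0.8 0.4 0 -1" --pt "0 0 1 0.8 0.4 0 -1"

```text
time: 6.77
tool_pos: [0.4976, -0.1761, 0.192]
tcp_rot: [-1.051, 2.958, -0.003]
force: [0.7, 0.1, 0.6]
grip_width: 0.0
gripper_force: 0.0
```

jog_arm --pt "0 0 1 0.8 0.3 0 -1" --pt "0 0 0 0.3 0.2 0 -1" --pt "0 0 0 0 0 0 -1"

```text
time: 7.02
tool_pos: [0.5255, -0.1628, 0.1909]
tcp_rot: [-1.197, 2.903, -0.001]
force: [0.2, 0.6, -0.3]
grip_width: 0.002
gripper_force: 0.0
```

```bash
python3 - <<'E'
from h import *
c=env.read_camera('top'); s=env.read_camera('scene')
a=cv2.resize(c['img'][130:330,255:455],None,fx=2,fy=2); b=cv2.resize(s['img'][150:350,240:440],None,fx=2,fy=2)
save({'img':np.hstack([a,b])},'p4.png')
q=env.sense();R=cv2.Rodrigues(q['tcp_rot'])[0]; print(q['tool_pos'],'yaw y',np.degrees(np.arctan2(R[1,1],R[0,1])),q['joint_positions'].round(2),q['force'].round(1))
C=np.array([.560,-.1605])
for k in(0,1,2,3,3.6,3.8,4):
    f=2.356-k*.5236;e=np.array([np.cos(f),np.sin(f)]);n=np.array([-e[1],e[0]]);print(k,(C+.024*e+.0175*n).round(4),(C+.024*e+.0275*n).round(4))
E
```

```text
[ 0.52326814 -0.16338793  0.19053009] yaw y 134.77897840383454 [-0.31  0.3   1.85 -0.    0.99 -2.66] [ 0.1 -0.8 -1. ]
0 [ 0.5307 -0.1559] [ 0.5236 -0.163 ]
1 [ 0.5369 -0.1418] [ 0.5272 -0.1444]
2 [ 0.5493 -0.1328] [ 0.5397 -0.1302]
3 [ 0.5646 -0.1312] [ 0.5575 -0.1241]
3.6 [ 0.5734 -0.134 ] [ 0.5689 -0.1251]
3.8 [ 0.5761 -0.1356] [ 0.5726 -0.1262]
4 [ 0.5787 -0.1374] [ 0.5761 -0.1277]
```

View pics/p4.png

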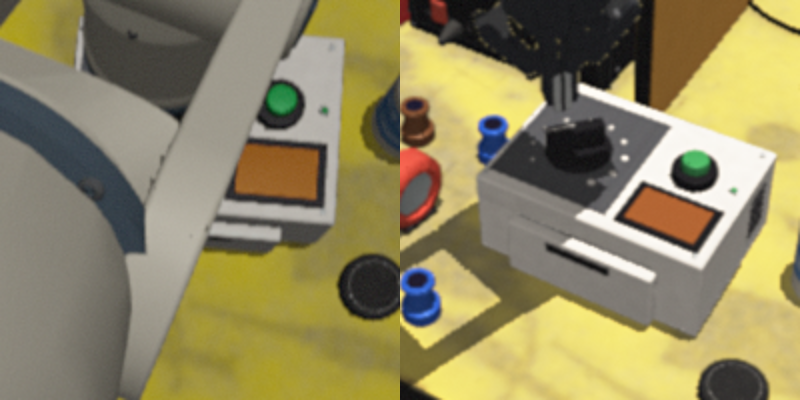

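The drawer is shut: in the right half its face sits flush below the lip at (600,270). The fingers hover at (565,90) beside the dial, exactly at the computed standoff. I'll descend.

jog_arm --pt "0 0 0 0 0 -1 -1" --pt "0 0 0 0 0 -0.9 -1" --pt "0 0 0 0 0 -0.5 -1" --pt "0 0 0 0 0 -0.3 -1" --pt "0 0 0 0 0 0 -1"

```text
time: 7.53
tool_pos: [0.5221, -0.1636, 0.1219]
tcp_rot: [1.196, -2.902, -0.003]
force: [-0.3, 0.1, -1.0]
grip_width: 0.003
gripper_force: 0.0
```

jog_arm --pt "0 0 0 0.15 0.15 0 -1" --pt "0 0 0 0.1 0.1 0 -1" --pt "0 0 0 0 0 0 -1"

```text
time: 7.78
tool_pos: [0.5314, -0.157, 0.1244]
tcp_rot: [-1.199, 2.902, -0.002]
force: [-0.3, -0.6, -0.2]
grip_width: -0.002
gripper_force: 0.0
```

Near contact, with no force yet. I'll push the first click.

jog_arm --pt "0 0 -1 0.03 0.12 0 -1" --pt "0 0 -1 0.04 0.12 0 -1" --pt "0 0 -1 0.05 0.11 0 -1"

```text
time: 8.03
tool_pos: [0.5332, -0.1484, 0.1241]
tcp_rot: [-0.723, 3.057, -0.001]
force: [-1.1, 0.6, 1.3]
grip_width: -0.003
gripper_force: 0.6
```

jog_arm --pt "0 0 -1 0.06 0.11 0 -1" --pt "0 0 -1 0.07 0.1 0 -1" --pt "0 0 0 0 0 0 -1"

```text
time: 8.28
tool_pos: [0.5372, -0.1428, 0.1241]
tcp_rot: [-0.401, 3.114, -0.001]
force: [0.2, 0.1, 0.4]
grip_width: -0.004
gripper_force: 0.0
```

```bash
cat > look.py <<'E'
from h import *
import sys
c=env.read_camera('top'); s=env.read_camera('scene')
a=cv2.resize(c['img'][130:250,275:435],None,fx=2.4,fy=2.4); b=cv2.resize(s['img'][180:300,265:425],None,fx=2.4,fy=2.4,interpolation=cv2.INTER_CUBIC)
save({'img':np.hstack([a,b])},sys.argv[1])
q=env.sense();R=cv2.Rodrigues(q['tcp_rot'])[0]; print(q['tool_pos'],'yaw y',np.degrees(np.arctan2(R[1,1],R[0,1])),q['force'].round(1))
E
python3 look.py p5.png
```

```text
[ 0.53672853 -0.1431313   0.1238496 ] yaw y 105.1323716823687 [ 0.5  0.2 -0.4]
```

View pics/p5.png

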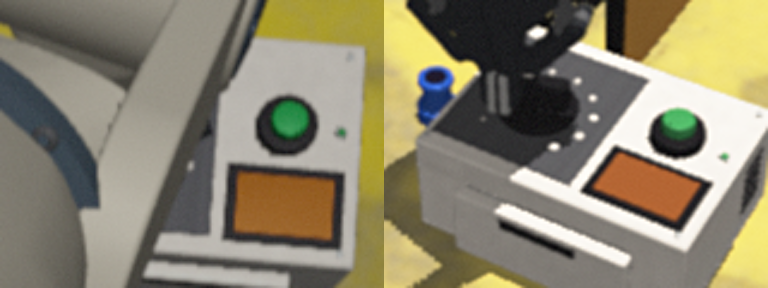

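The right half shows the fingertips at (495,90) against the pointer end, now turned to the left. The force fell back after the jump. On to clicks two and three.

jog_arm --pt "0 0 -1 0.08 0.11 0 -1" --pt "0 0 -1 0.09 0.1 0 -1" --pt "0 0 -1 0.1 0.09 0 -1"

```text
time: 8.63
tool_pos: [0.5427, -0.1359, 0.1235]
tcp_rot: [-0.087, -3.14, 0.001]
force: [-0.9, -0.5, -0.3]
grip_width: 0.0
gripper_force: 0.3
```

jog_arm --pt "0 0 -1 0.11 0.07 0 -1" --pt "0 0 -1 0.12 0.06 0 -1" --pt "0 0 0 0 0 0 -1"

```text
time: 8.88
tool_pos: [0.5491, -0.1324, 0.1235]
tcp_rot: [0.415, 3.114, -0.0]
force: [-0.2, 0.2, 0.5]
grip_width: -0.003
gripper_force: 0.0
```

jog_arm --pt "0 0 -1 0.12 0.05 0 -1" --pt "0 0 -1 0.12 0.03 0 -1" --pt "0 0 -1 0.12 0.01 0 -1"

```text
time: 9.13
tool_pos: [0.5574, -0.1301, 0.1234]
tcp_rot: [-0.892, -3.011, -0.0]
force: [0.0, 0.7, 0.3]
grip_width: 0.003
gripper_force: 0.3
```

jog_arm --pt "0 0 -1 0.12 -0.01 0 -1" --pt "0 0 -1 0.12 -0.02 0 -1" --pt "0 0 0 0 0 0 -1"

```text
time: 9.38
tool_pos: [0.5636, -0.1308, 0.1234]
tcp_rot: [-1.203, -2.901, -0.0]
force: [-1.3, 1.3, 1.4]
grip_width: -0.0
gripper_force: 1.1
```

```bash
python3 look.py p6.png
```

```text
[ 0.56347777 -0.13084142  0.12332615] yaw y 45.30532913943262 [-0.9  1.   1.2]
```

View pics/p6.png

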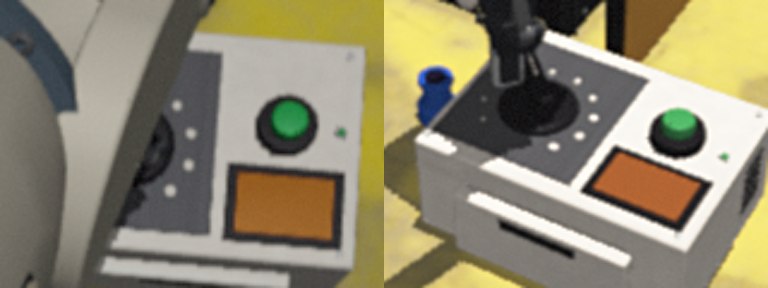

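The skirt is visible in the right half at (540,105), with the fingers behind the pointer at (505,65). There is slight contact at about the third click. Next is a slow push past the half-way point of the fourth, stopping well before 4.5.

jog_arm --pt "0 0 -0.5 0.06 -0.01 0 -1" --pt "0 0 -0.5 0.06 -0.02 0 -1" --pt "0 0 -0.5 0.06 -0.02 0 -1"

```text
time: 9.73
tool_pos: [0.5679, -0.1318, 0.1233]
tcp_rot: [-1.423, -2.8, -0.0]
force: [-1.4, 4.0, 1.7]
grip_width: -0.001
gripper_force: 1.6
```

jog_arm --pt "0 0 -0.5 0.06 -0.02 0 -1" --pt "0 0 -0.5 0.06 -0.02 0 -1"

```text
time: 9.9
tool_pos: [0.5713, -0.1331, 0.1233]
tcp_rot: [1.568, 2.722, 0.0]
force: [0.7, 0.7, 0.5]
grip_width: 0.003
gripper_force: 0.0
```

jog_arm --pt "0 0 -0.5 0.06 -0.03 0 -1" --pt "0 0 -0.3 0.03 -0.02 0 -1" --pt "0 0 0 0 0 0 -1"

```text
time: 10.15
tool_pos: [0.5738, -0.1347, 0.1234]
tcp_rot: [1.68, 2.654, 0.0]
force: [0.3, -0.7, -0.5]
grip_width: 0.004
gripper_force: 0.0
```

```bash
python3 - <<'E'
from h import *
q=env.sense();R=cv2.Rodrigues(q['tcp_rot'])[0]; print(q['tool_pos'],'yaw y',np.degrees(np.arctan2(R[1,1],R[0,1])),q['force'].round(1),q['gripper_force'])
E
```

```text
[ 0.57382329 -0.13470245  0.12339342] yaw y 25.333013712974868 [ 0.3 -0.7 -0.5] 0.0
```

Force built up to 4 N and then dropped to zero: the fourth click. I'll back off the flank, rise and move above the button.

jog_arm --pt "0 0 0 -0.2 0.45 0 -1" --pt "0 0 0 0 0 1 -1" --pt "0 0 0 0 0 1 -1" --pt "0 0 0 0 0 0.7 -1" --pt "0 0 0 0.1 -0.9 0 -1"

```text
time: 10.57
tool_pos: [0.5723, -0.143, 0.1946]
tcp_rot: [1.675, 2.653, 0.004]
force: [0.3, -0.1, 0.1]
grip_width: -0.004
gripper_force: 0.0
```

jog_arm --pt "0 0 0 0.1 -1 0 -1" --pt "0 0 0 0.1 -1 0 -1" --pt "0 0 0 0.1 -1 0 -1" --pt "0 0 0 0.1 -1 0 -1" --pt "0 0 0 0 -0.5 0 -1"

```text
time: 10.98
tool_pos: [0.5811, -0.2598, 0.1908]
tcp_rot: [1.681, 2.653, -0.001]
force: [0.3, -0.3, 0.0]
grip_width: 0.002
gripper_force: 0.0
```

jog_arm --pt "0 0 0 0 0 0 -1"

```text
time: 11.07
tool_pos: [0.5808, -0.2598, 0.1907]
tcp_rot: [1.684, 2.651, -0.001]
force: [-0.0, 0.7, 0.4]
grip_width: -0.002
gripper_force: 0.0
```

```bash
python3 look.py p7.png; python3 - <<'E'
from h import *
c=env.read_camera('scene');hsv=cv2.cvtColor(c['img'],cv2.COLOR_RGB2HSV)
g=cv2.inRange(hsv,(50,100,40),(80,255,255)); n,l,s,ce=cv2.connectedComponentsWithStats(g)
for i in range(1,n):
    if s[i,4]>60: print('green',ce[i],s[i,:],ray(c,*ce[i],.112))
E
```

```text
[ 0.5805901  -0.25737908  0.19046794] yaw y 25.145432173970917 [ 0.4 -0.3 -0.4]
green [387.03797468 231.90506329] [380 226  15  13 158] [ 0.57612908 -0.26158788  0.112     ]
```

View pics/p7.png

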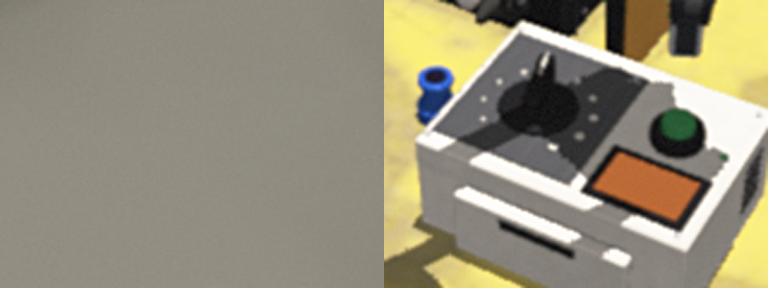

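The scene half shows the pointer line at crop (545,63), pointing to the box's back. I'll check its click number by projection.

```bash
python3 - <<'E'
from h import *
c=env.read_camera('scene'); C=np.array([.560,-.1605])
for k in(3,4,5):
    f=2.356-k*.5236+np.radians(.35)
    print(k,[((np.array(proj(c,np.r_[C+r*np.array([np.cos(f),np.sin(f)]),.122]))-[265,180])*2.4+[384,0]).round(0).tolist() for r in(.005,.028)])
im=c['img'][195:240,305:350]; b=cv2.cvtColor(im,cv2.COLOR_RGB2GRAY)
ys,xs=np.where((b>140)); m=(abs(xs+305-332)<8)&(ys+195<214)
print([(int((x+305-265)*2.4+384),int((y+195-180)*2.4),int(b[y,x])) for x,y in zip(xs[m],ys[m])])
E
```

```text
3 [[535.0, 74.0], [527.0, 54.0]]
4 [[539.0, 74.0], [547.0, 54.0]]
5 [[542.0, 75.0], [565.0, 60.0]]
[(530, 36, 174), (532, 36, 216), (535, 36, 239), (537, 36, 245), (540, 36, 254), (542, 36, 255), (544, 36, 255), (547, 36, 254), (549, 36, 254), (552, 36, 255), (554, 36, 255), (556, 36, 255), (559, 36, 254), (561, 36, 252), (535, 38, 155), (537, 38, 173), (540, 38, 219), (542, 38, 246), (544, 38, 254), (547, 38, 255), (549, 38, 255), (552, 38, 255), (554, 38, 254), (556, 38, 254), (559, 38, 255), (561, 38, 255), (542, 40, 166), (544, 40, 192), (547, 40, 224), (549, 40, 248), (552, 40, 254), (554, 40, 254), (556, 40, 254), (559, 40, 254), (561, 40, 254), (549, 43, 170), (552, 43, 201), (554, 43, 226), (556, 43, 247), (559, 43, 254), (561, 43, 255), (556, 45, 177), (559, 45, 219), (561, 45, 240), (561, 48, 154), (544, 52, 150), (547, 52, 161), (544, 55, 184), (542, 57, 175), (544, 57, 218), (542, 60, 211), (544, 60, 205), (540, 62, 153), (542, 62, 216), (544, 62, 158), (542, 64, 147)]
```

The white line runs from (542,64) to (545,52), which matches click 4. Now I'll press the button.

jog_arm --pt "0 0 0 0 0 -0.9 -1" --pt "0 0 0 0 0 -0.8 -1" --pt "0 0 0 0 0 -0.4 -1" --pt "0 0 0 0 0 -0.15 -1" --pt "0 0 0 0 0 -0.1 -1"

```text
time: 11.68
tool_pos: [0.581, -0.2573, 0.1317]
tcp_rot: [-1.684, -2.651, 0.0]
force: [0.0, -0.3, -0.5]
grip_width: -0.002
gripper_force: 0.0
```

jog_arm --pt "0 0 0 0 0 -0.1 -1" --pt "0 0 0 0 0 -0.06 -1" --pt "0 0 0 0 0 0 -1"

```text
time: 11.93
tool_pos: [0.5816, -0.258, 0.1287]
tcp_rot: [1.685, 2.65, 0.001]
force: [-0.7, 2.2, 1.7]
grip_width: 0.0
gripper_force: 1.3
```

jog_arm --pt "0 0 0 0 0 -0.06 -1" --pt "0 0 0 0 0 0 -1"

```text
time: 12.1
tool_pos: [0.5816, -0.2582, 0.1271]
tcp_rot: [1.685, 2.65, 0.001]
force: [0.4, 2.4, 4.0]
grip_width: 0.001
gripper_force: 1.8
```

jog_arm --pt "0 0 0 0 0 -0.06 -1" --pt "0 0 0 0 0 0 -1"

```text
time: 12.27
tool_pos: [0.5816, -0.2582, 0.1254]
tcp_rot: [1.685, 2.65, 0.001]
force: [1.4, 2.7, 4.4]
grip_width: 0.002
gripper_force: 2.3
```

jog_arm --pt "0 0 0 0 0 -0.06 -1" --pt "0 0 0 0 0 0 -1"

```text
time: 12.43
tool_pos: [0.5817, -0.2582, 0.125]
tcp_rot: [1.685, 2.65, 0.001]
force: [-1.7, 4.2, 13.9]
grip_width: 0.004
gripper_force: 6.6
```

jog_arm --pt "0 0 0 0 0 -0.05 -1" --pt "0 0 0 0 0 0 -1"

```text
time: 12.6
tool_pos: [0.5817, -0.2582, 0.1248]
tcp_rot: [1.685, 2.65, 0.001]
force: [-4.9, 6.6, 22.3]
grip_width: -0.0
gripper_force: 11.4
```

The button bottomed at TCP z = 0.125 (tips at 0.108, which is 6 mm of travel), and force rose sharply. I'll release straight up, then retreat high and clear.

jog_arm --pt "0 0 0 0 0 0.2 -1" --pt "0 0 0 0 0 0.5 -1" --pt "0 0 0 0 0 1 -1" --pt "0 0 0 0 0 1 -1" --pt "0 0 0 0 0 1 -1"

```text
time: 13.02
tool_pos: [0.5805, -0.2584, 0.2157]
tcp_rot: [-1.685, -2.65, 0.001]
force: [0.2, -0.5, 0.9]
grip_width: 0.003
gripper_force: 0.0
```

jog_arm --pt "0 0 0 -0.5 0.5 0.8 -1" --pt "0 0 0 -1 1 0.5 -1" --pt "0 0 0 -1 1 0 -1" --pt "0 0 0 -1 1 0 -1" --pt "0 0 0 -1 1 0 -1"

```text
time: 13.43
tool_pos: [0.4671, -0.1451, 0.2476]
tcp_rot: [1.686, 2.65, -0.001]
force: [-0.7, -0.3, 0.3]
grip_width: -0.002
gripper_force: 0.0
```

jog_arm --pt "0 0 0 -0.5 1 0 -1" --pt "0 0 0 -0.5 1 0 -1" --pt "0 0 0 -0.5 1 0 -1" --pt "0 0 0 -0.5 1 0 -1" --pt "0 0 0 -0.5 1 0 -1"

```text
time: 13.85
tool_pos: [0.4052, -0.02, 0.2475]
tcp_rot: [1.686, 2.65, -0.001]
force: [0.6, 1.8, 0.5]
grip_width: -0.002
gripper_force: 0.0
```

jog_arm --pt "0 0 0 0 1 0 -1" --pt "0 0 0 0 1 0 -1" --pt "0 0 0 0 1 0 -1" --pt "0 0 0 0 1 0 -1" --pt "0 0 0 0 0 0 -1"

```text
time: 14.27
tool_pos: [0.4062, 0.082, 0.2477]
tcp_rot: [1.683, 2.653, 0.002]
force: [0.9, -0.4, -0.4]
grip_width: 0.003
gripper_force: 0.0
```

```bash
python3 look.py p8.png
```

```text
[0.40593444 0.07963353 0.24741642] yaw y 25.238927610603152 [-0.3 -0.9 -0.2]
```

View pics/p8.png

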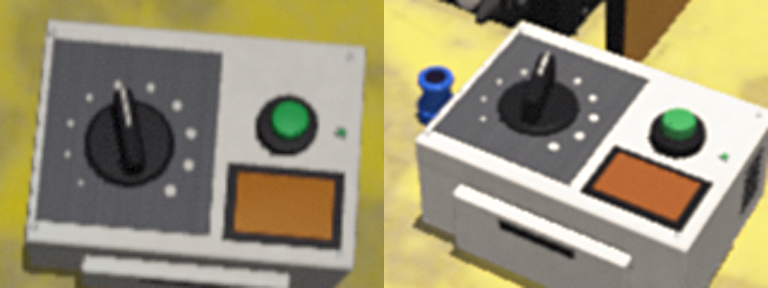

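Both halves show the job done. The pointer is on the fifth dot (top half, 119,87), which is click 4 from click 0. The drawer is shut at (185,270) and the green button is up at (290,118). Handing in.

```bash
python3 -c "
from bench import env
print(env.close_job())"
```

```text
the job is handed in; nothing more can be done
None
```

I pushed the drawer shut, turned the dial exactly four clicks clockwise, pressed the start button right down and let it spring back, then handed the job in; the eyepiece was not visible inside the shut drawer, so I could not see that it still stands.

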